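Lock the welding turntable

TASK

Lock the welding turntable so that the piece of angle iron on it can be tacked: push the upright peg on the slotted disc round until the disc's slot lies under the locking bar, then press the bar down through the slot until its head sits on the guide, and leave everything clear. Use the fingers only to push and press: do not lift anything, keep the angle iron lying in the middle of the disc, and leave the tools round about where they are.

Things in the scene. Friction and masses are not known exactly. Their poses are not given: they have to be found in the camera images.
- turntable: fixed grey bench turntable, base plate 264 x 224 x 12 mm. Origin on the disc's upright axis at the bench top; its +x points from the axis to the locking bar and guide post (roughly away from the robot), z up. Post (127 mm out along +x) and guide block are 108 mm high; the block spans 50 to 142 mm out, 24 mm to either side, its underside 27 mm over the disc
- disc (a joint): angle of the disc, rad, anticlockwise from above, -2.2 to 2.2. At q the slot stands at direction q from the turntable's +x, the peg at q + pi; 0 = slot exactly under the bar. Starts at 0.5 to 1.3. Turns stiffly (0.22 N m), stays where left. Within about 0.06 of 0 the bar's tapered nose enters the slot and centres the disc; else it strikes solid disc
- peg_middle (a point): middle of the upright black peg on the disc, 19 mm thick, 61 mm tall (from the disc top, 57 mm over the bench, to 118 mm), 86 mm from the axis. This point is 88 mm over the bench. Push it sideways, along its circle
- slot_middle (a point): middle of the one slot of the disc, at the disc's top face (57 mm over the bench), 75 mm from the axis. The slot is 29 mm long (radially) and 15.5 mm wide and goes through the disc, which is steel, 210 mm across and 12 mm thick; the other holes are round, 9 mm
- bar (a joint): how far the locking bar is pressed down, m: 0 = raised (its nose 3 mm over the disc), 0.034 = fully home, head on the guide block. Friction (about 6 N) holds it where it is; press with some 5 to 15 N
- bar_top (a point): middle of the top of the locking bar's round head, 33 mm across; 148 mm over the bench when raised, 114 mm when home, 75 mm from the axis along the turntable's +x. Below it the bar is flat steel, 24 mm radially by 12 mm, with a tapered nose
- disc_centre (a point): the middle of the disc's top face, 57 mm over the bench
- angle_offcut: rusty angle-iron offcut, 90 x 30 x 30 mm, lying loose in the middle of the disc, at any yaw; the work to be tacked. Origin: centre of its underside. It rides round with the disc and must stay within 25 mm of the middle
- flux_tin: bystander: flat round flux tin, 75 mm across, 31 mm tall, on the bench. Origin: centre of its underside
- pliers: bystander: combination pliers, 172 x 60 x 14 mm, lying on the bench. Origin: centre of the underside
- cold_chisel: bystander: cold chisel, 138 mm long, 23 mm thick, on the bench. Origin: centre of the underside
- nut_m16_0: bystander: steel nut, 27 mm across, 13 mm tall, on the bench. Origin: centre of the underside
- steel_tin: bystander: open round steel tin, 67 mm across, 39 mm tall, on the bench. Origin: centre of the underside
- bolt_m16_0: bystander: short thick bolt, 61 mm long, 24 mm thick, lying on the bench. Origin: centre of the underside
Things that resemble listed ones, but are neither listed nor needed, are in the scene too. Leave any pink, purple or turquoise look-alike of the angle_offcut alone.

How it is judged:
On the way:
1. the slot has been brought under the bar while the bar is still up (value of joint disc between -0.065 and 0.065 rad and value of joint bar below 0.012 m).
At the end, for the whole second after the job is handed in: the locking bar is pressed home through the slot (joint over 0.031 m of 0.034), the disc held at its locked angle (within 0.05 rad of 0), the angle iron at rest within 25 mm of the middle of the disc (value of joint disc between -0.05 and 0.05 rad and value of joint bar above 0.031 m and velocity of joint bar below 0.01 m/s and linear speed of angle_offcut below 0.02 m/s and distance between angle_offcut and disc_centre below 0.025 m); the robot touches nothing.
It fails at once if the angle iron is lifted or pushed out of the middle of the disc (over 25 mm) (distance between angle_offcut and disc_centre above 0.025 m).
It fails at once if a bystander is lifted or moved more than 25 mm (distance of any of flux_tin, pliers, cold_chisel, nut_m16_0, steel_tin, bolt_m16_0 from where it was at the start of the episode above 0.025 m).
It also fails if it takes over 48 s, if anything falls off the work surface, if the arm or the gripper's body presses on something with over 40 N, if the wrist force passes 120 N, or if a joint passes its speed limit or range.

ROBOT

A 6-joint arm with a two-finger parallel gripper is mounted at the origin on a cart in front of the work surface, level with it; the furniture and walls round the work are solid. World frame = base frame: x ahead of the robot, y to its left, z up, the work surface at z = 0. Lengths are in m, angles in rad, forces in N, time in s.
With the tool pointing down it reaches from about 0.4 to 0.925 m from the base axis. Payload 12.5 kg.
Tool frame: the origin (TCP) lies on the centre line of the jaws, within the pads' length; the fingertips stand 25 mm ahead of it and the grasp point (between the pads) lies 6 mm ahead of it; z points along the fingers, y is the line along which they close (so a half turn about z gives the same grasp; the last joint's range is limited). The gripper opens to 95 mm and grips with 3 to 60 N. Pads are 20 mm wide; open, the fingers measure 119 mm over their backs; the gripper's body (75 mm by 180 mm) begins 59 mm behind the grasp point.
Start: joints at [-1.263, 0.491, 1.559, -0, 1.092, -0.106], TCP at [0.251, -0.572, 0.24] pointing down, gripper open.
Joint ranges: [-3.1, 3.1], [-0.84, 2.19], [0.05, 2.79], [-1.13, 4.28], [0.06, 2.93], [-2.69, 2.69]. Speed limits (rad/s): [2.22, 2.22, 2.79, 3.14, 3.14, 3.14].

INTERFACE

Orientations are given as a unit quaternion [w, x, y, z].
In Python, from bench import arm, viewer, order gives the robot as it stands.
- The arm moves only by the tool arm_command, never from a script. Its argument "series" is a list of rows, each a list of 3 entries, a list of its own where there are three numbers: the turn, a rotation vector about the tool's x, y, z each as a share of 60 degrees, from -1 to 1, then the shift along the tool's x, y, z each as a share of 80 cm, from -1 to 1, then the closure, from 0 (fully open) to 1 (shut). In form: [[[rx, ry, rz], [x, y, z], grip], ...]. A call has 1 to 5 rows; each row shifts and turns the commanded pose from where the row before left it, along the tool's axes as they then stand; what a row does not reach is not made up. A row lasts 1/8 s, in which the tool goes at most 62.5 mm and 10.7 degrees, less where a joint would pass 70% of its speed; a pose out of reach is approached as far as the arm can. A call with a number of a shift or a turn outside -1 to 1 is refused whole. A call with a gripper value outside its range is refused whole. The fingers move at their own pace and stop on an object; "newtons" is the grip in N (left out, the last holds). Time passes only in rows, so rows that do not move let the fingers close. It gives the time, the measured TCP pose, the force, the opening and the grip force at its end, in the units of the state.
- arm.sense(): the state, without advancing time (a new reading comes with each control period).
- viewer.read_camera(name): name is "side" or "top"; returns a dict with "color" (420x560x3 uint8, red, green, blue), "mtx" (3x3 intrinsics, pixels), "pose" (4x4, takes a point from camera to world coordinates). Camera axes: x right, y down, z forward; pixel columns grow to the right and rows downward; lengths in m; the calibration is good to about 2 mm. A picture is of the moment at which its call begins. There is no depth.
- order.close_job(): hands the job in; it is judged then, once.
The state is a dict: "clock": time; "q": joint angles; "joint_velocities": joint speeds; "joint_torque": joint torques, N m; "eef_pos": TCP position; "eef_rot": TCP orientation; "contact_force": force on the tool from outside, world axes, zero at the start; "wrist_torque": the same for the moment, N m; "gripper_width": finger opening in m; "gripper_force": force on a finger pad.
Only numpy, scipy, OpenCV 4.12 (cv2) and the standard library are available. Lean on these libraries where they do the work, as an engineer would, in place of code of your own. Each camera call takes 0.05 s, during which the arm holds its last target. There are 200 camera calls.

## Working session

There is one attempt and no reset: what is moved stays moved. The work goes in short steps, Python scripts to look and compute and a tool call to move; the robot and the scene stay as the last step left them, time stands still between calls to the robot, and variables do not carry over. Pictures are saved under pics/ and viewed, at most 10 in all, crops included, and the job is handed in when it is done.

Besides the shell and the picture viewer there is one more tool, called after ">>>" in YAML: its name, and indented under it one key for each argument. arm_command: Moves the arm, as the interface text tells. Shift numbers are shares of 80 cm and turn numbers shares of 60 degrees, none past 1 either way. Its arguments: {"type":"object","properties":{"series":{"type":"array"},"newtons":{"type":"number"}},"required":["series"]}

```bash
mkdir -p pics; cat > h.py <<'E'
import numpy as np, cv2
from bench import arm, viewer, order
def shot(n,f):
    c=viewer.read_camera(n); cv2.imwrite('pics/'+f,c['color'][:,:,::-1]); return c
def ray(c,u,v,z):
    M=np.array(c['mtx']);P=np.array(c['pose']);d=P[:3,:3]@np.linalg.solve(M,[u,v,1]);o=P[:3,3]
    return o+d*(z-o[2])/d[2]
def proj(c,p):
    M=np.array(c['mtx']);P=np.array(c['pose']);q=M@(P[:3,:3].T@(np.array(p)-P[:3,3]));return q[:2]/q[2]
E
python3 - <<'E'
from h import *
import pickle
cs={n:shot(n,n+'0.png') for n in('top','side')}
pickle.dump(cs,open('c0.pkl','wb'))
for c in cs.values(): print(np.round(c['pose'],3),np.round(c['mtx'],1))
s=arm.sense();print(s['clock'],s['eef_pos'],s['eef_rot'])
E
```

```text
[[ 0.004 -0.997  0.072  0.474]
 [-1.    -0.005 -0.018 -0.072]
 [ 0.018 -0.072 -0.997  1.196]
 [ 0.     0.     0.     1.   ]] [[392.3   0.  276.4]
 [  0.  392.3 205.1]
 [  0.    0.    1. ]]
[[ 0.995 -0.058  0.084  0.424]
 [-0.102 -0.597  0.795 -1.135]
 [ 0.004 -0.8   -0.6    0.934]
 [ 0.     0.     0.     1.   ]] [[405.8   0.  289.3]
 [  0.  405.8 204.4]
 [  0.    0.    1. ]]
0.1 [ 0.25127683 -0.57206658  0.23914141] [-4.77047654e-04  9.78669942e-01  2.05438347e-01 -4.03415443e-05]
```

View pics/top0.png

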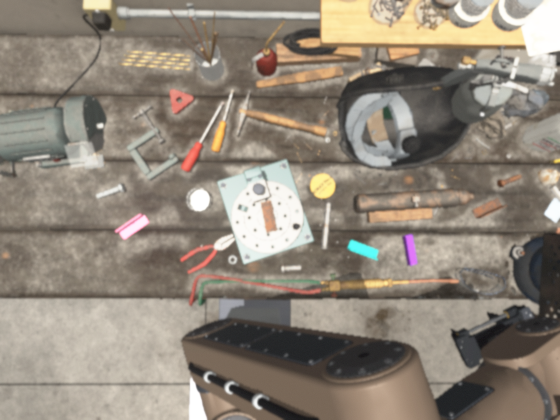

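View pics/side0.png

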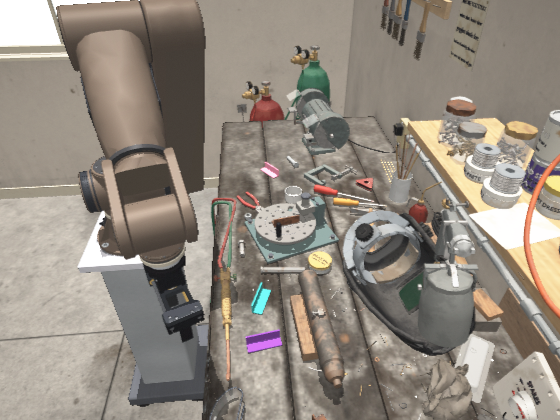

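The turntable is at about (266,212) in the top view, with the head near (259,188). In the side view it is at about (288,226). I'll enlarge both.

```bash
python3 - <<'E'
import cv2,numpy as np
a=cv2.imread('pics/top0.png')[155:267,214:319+5];b=cv2.imread('pics/side0.png')[180:265,238:340]
a=cv2.resize(a,(400,int(400/110*112)),interpolation=2);b=cv2.resize(b,(400,int(400/102*85)),interpolation=2)
H=max(a.shape[0],b.shape[0]);o=np.zeros((H,800,3),np.uint8);o[:a.shape[0],:400]=a;o[:b.shape[0],400:]=b
cv2.imwrite('pics/crop0.png',o);print(o.shape)
E
```

```text
(407, 800, 3)
```

View pics/crop0.png

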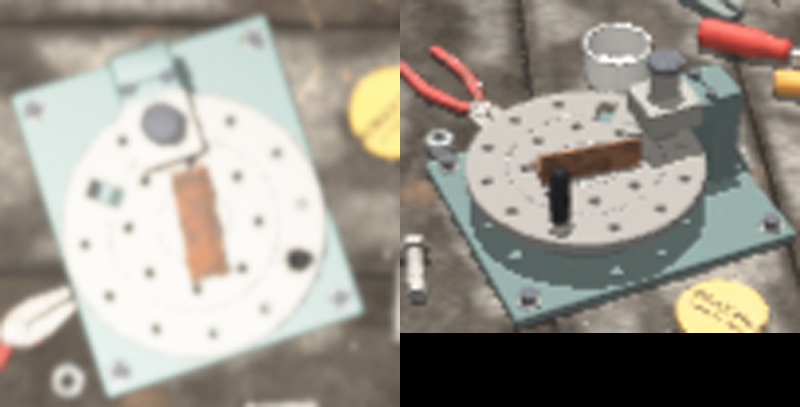

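The crop shows:
- **Top:** bar head (164,124), slot (105,193), peg (300,259), disc centre about (194,224). The rusty angle iron lies in the middle at (200,222).
- **Side:** peg at (560,197), bar head at (667,62).

The rusty piece on the disc is the listed angle iron. The pink, turquoise and purple pieces on the bench are look-alikes.

```bash
python3 - <<'E'
from h import *
import pickle
cs=pickle.load(open('c0.pkl','rb'));t=cs['top'];s=cs['side']
T=lambda x,y,z:ray(t,214+x*110/400-.4,155+y*112/407-.4,z)
S=lambda x,y,z:ray(s,238+(x-400)*.255-.4,180+y*.255-.4,z)
C=T(194.5,224,.057);h=T(164,124,.148);sl=T(105,193,.057);pg=T(300,259,.112)
for n,v in dict(C=C,h=h,sl=sl,pg=pg,Cs=S(587,168,.057),hs=S(667,62,.148),pgs=S(560,172,.118),sls=S(606,112,.057),pbase=S(561,228,.057)).items():print(n,v.round(4))
for v in(h,sl,pg):
  d=v-C;print(np.hypot(*d[:2]).round(4),np.arctan2(d[1],d[0]).round(3))
# base plate corners
for p in((12,95),(265,14),(365,312),(110,398)):print(T(*p,.012).round(3))
E
```

```text
C [ 0.5237 -0.0663  0.057 ]
h [ 0.5935 -0.0439  0.148 ]
sl [0.5482 0.0053 0.057 ]
pg [ 0.495  -0.1469  0.112 ]
Cs [ 0.5231 -0.0729  0.057 ]
hs [ 0.5937 -0.0489  0.148 ]
pgs [ 0.4941 -0.1497  0.118 ]
sls [0.5478 0.0049 0.057 ]
pbase [ 0.4943 -0.1486  0.057 ]
0.0733 0.311
0.0757 1.242
0.0855 -1.913
[0.633 0.087 0.012]
[ 0.703 -0.124  0.012]
[ 0.453 -0.208  0.012]
[0.382 0.003 0.012]
```

>>> arm_command:
  series:
    - [[0, 0, 0], [0.0525, -0.0333, 0], 1]
    - [[0, 0, 0], [0.0525, -0.0333, 0], 1]
    - [[0, 0, 0], [0.0525, -0.0333, 0], 1]
    - [[0, 0, 0], [0.0525, -0.0333, 0], 1]
    - [[0, 0, 0], [0.0525, -0.0333, 0], 1]
  newtons: 20

```text
clock: 0.72
eef_pos: [0.3907, -0.3644, 0.2395]
eef_rot: [-0.0, 0.979, 0.205, -0.0]
contact_force: [0.1, -1.3, -0.2]
gripper_width: 0.0503
gripper_force: 0.0
```

>>> arm_command:
  series:
    - [[0, 0, 0], [0.0525, -0.0333, 0], 1]
    - [[0, 0, 0], [0.0525, -0.0333, 0], 1]
    - [[0, 0, 0], [0.0525, -0.0333, 0], 1]
    - [[0, 0, 0], [0.0525, -0.0333, 0], 1]
    - [[0, 0, 0], [0.0525, -0.0333, 0], 1]

```text
clock: 1.35
eef_pos: [0.5294, -0.158, 0.2395]
eef_rot: [-0.0, 0.979, 0.205, -0.0]
contact_force: [-0.4, -1.0, 0.2]
gripper_width: 0.0022
gripper_force: 0.0
```

>>> arm_command:
  series:
    - [[0, 0, -0.157], [0, 0, 0], 1]
    - [[0, 0, -0.157], [0, 0, 0], 1]
    - [[0, 0, -0.157], [0, 0, 0], 1]
    - [[0, 0, -0.157], [0, 0, 0], 1]
    - [[0, 0, -0.157], [0, 0, 0], 1]

```text
clock: 1.98
eef_pos: [0.5286, -0.1594, 0.2393]
eef_rot: [-0.0, 0.813, 0.582, -0.0]
contact_force: [0.4, 0.6, -0.7]
gripper_width: 0.0008
gripper_force: 0.0
```

>>> arm_command:
  series:
    - [[0, 0, 0], [0, 0, 0], 1]
    - [[0, 0, 0], [0, 0, 0], 1]

```text
clock: 2.22
eef_pos: [0.5287, -0.1594, 0.2395]
eef_rot: [-0.0, 0.816, 0.578, -0.0]
contact_force: [-0.9, -0.4, 0.0]
gripper_width: 0.0002
gripper_force: 0.0
```

>>> arm_command:
  series:
    - [[0, 0, 0], [0, 0, 0.051], 1]
    - [[0, 0, 0], [0, 0, 0.051], 1]
    - [[0, 0, 0], [0, 0, 0.051], 1]
    - [[0, 0, 0], [0, 0, 0], 1]

```text
clock: 2.72
eef_pos: [0.5277, -0.1591, 0.1152]
eef_rot: [-0.002, 0.816, 0.578, -0.001]
contact_force: [-0.2, -0.6, 0.4]
gripper_width: 0.0005
gripper_force: 0.0
```

```bash
python3 - <<'E'
from h import *
a=shot('side','s1.png')['color'][170:260,235:345,::-1]
cv2.imwrite('pics/s1c.png',cv2.resize(a,(660,540),interpolation=2))
E
```

```text
(no output)
```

View pics/s1c.png

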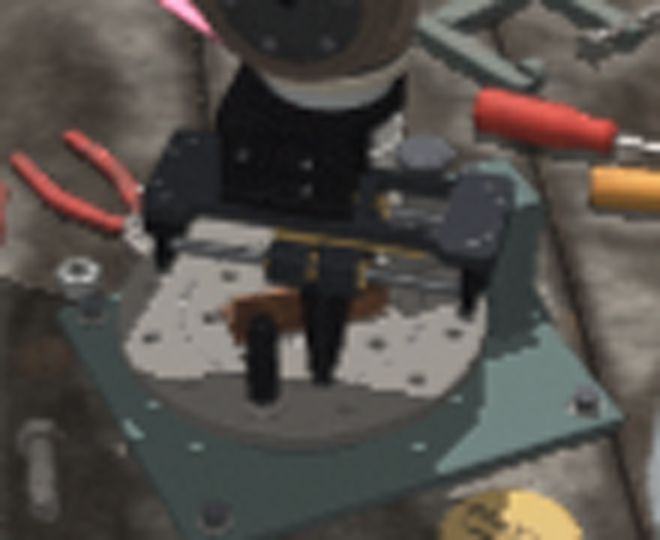

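The closed fingers stand beside the peg (peg at (263,350), fingertips at (322,380)), on the correct side for a clockwise push.

>>> arm_command:
  series:
    - [[0, 0, 0], [0, -0.008, 0], 1]
    - [[0, 0, 0], [0, -0.008, 0], 1]
    - [[0, 0, 0], [0, 0, 0], 1]

```text
clock: 3.15
eef_pos: [0.5165, -0.1552, 0.1182]
eef_rot: [0.001, 0.815, 0.579, 0.0]
contact_force: [0.6, -0.7, 0.1]
gripper_width: 0.0002
gripper_force: 0.0
```

>>> arm_command:
  series:
    - [[0, 0, 0.0437], [-0.0012, -0.0049, 0], 1]
    - [[0, 0, 0.0437], [-0.0012, -0.0049, 0], 1]
    - [[0, 0, 0.0437], [-0.0012, -0.0049, 0], 1]
    - [[0, 0, 0.0437], [-0.0012, -0.0049, 0], 1]
    - [[0, 0, 0.0437], [-0.0012, -0.0049, 0], 1]

```text
clock: 3.78
eef_pos: [0.4976, -0.1519, 0.1179]
eef_rot: [0.001, 0.876, 0.482, 0.001]
contact_force: [3.0, -1.9, -0.9]
gripper_width: 0.0005
gripper_force: 1.3
```

>>> arm_command:
  series:
    - [[0, 0, 0.0437], [-0.0012, -0.0049, 0], 1]
    - [[0, 0, 0.0437], [-0.0012, -0.0049, 0], 1]
    - [[0, 0, 0.0437], [-0.0012, -0.0049, 0], 1]
    - [[0, 0, 0.0437], [-0.0012, -0.0049, 0], 1]
    - [[0, 0, 0.0437], [-0.0012, -0.0049, 0], 1]

```text
clock: 4.4
eef_pos: [0.479, -0.144, 0.1179]
eef_rot: [0.001, 0.926, 0.379, 0.001]
contact_force: [0.6, -3.2, -1.1]
gripper_width: 0.0009
gripper_force: 1.5
```

```bash
python3 - <<'E'
from h import *
a=shot('side','s2.png')['color'][170:260,235:335,::-1]
b=shot('top','t2.png')['color'][155:267,214:324,::-1]
o=np.zeros((450,800,3),np.uint8);o[:407,:400]=cv2.resize(b,(400,407),interpolation=2);o[:360,400:]=cv2.resize(a,(400,360),interpolation=2)
cv2.imwrite('pics/c2.png',o)
E
```

```text
(no output)
```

View pics/c2.png

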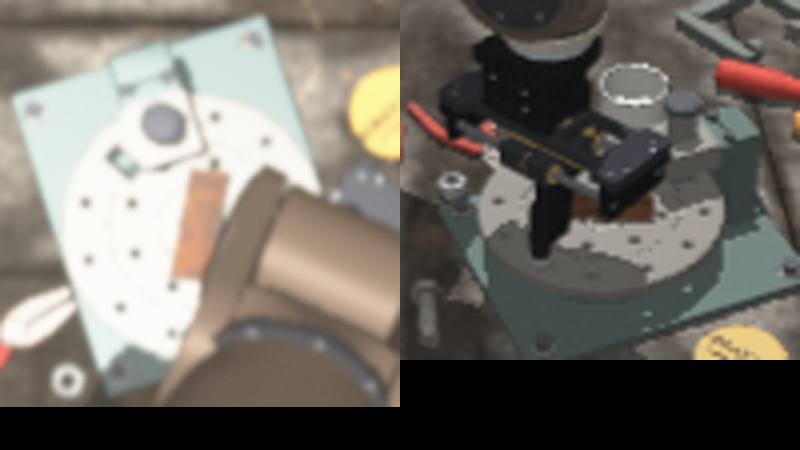

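Slot now at top-crop (123,161), and the angle iron is still in the middle at (200,225).

```bash
python3 - <<'E'
from h import *
import pickle
t=pickle.load(open('c0.pkl','rb'))['top']
s=ray(t,214+123*.275-.4,155+161*.2752-.4,.057);d=s-[.523,-.067,.057];print(s,np.hypot(*d[:2]),np.arctan2(d[1],d[0])-.32)
E
```

```text
[ 0.57390643 -0.0088343   0.057     ] 0.07729626439110748 0.53185490781289
```

>>> arm_command:
  series:
    - [[0, 0, 0.0437], [-0.0012, -0.0049, 0], 1]
    - [[0, 0, 0.0437], [-0.0012, -0.0049, 0], 1]
    - [[0, 0, 0.0437], [-0.0012, -0.0049, 0], 1]
    - [[0, 0, 0.0437], [-0.0012, -0.0049, 0], 1]
    - [[0, 0, 0.0437], [-0.0012, -0.0049, 0], 1]

```text
clock: 5.12
eef_pos: [0.4627, -0.1318, 0.1177]
eef_rot: [0.001, 0.963, 0.271, 0.0]
contact_force: [-0.8, -3.9, 0.5]
gripper_width: 0.0005
gripper_force: 1.7
```

>>> arm_command:
  series:
    - [[0, 0, 0.0437], [-0.0012, -0.0049, 0], 1]
    - [[0, 0, 0.0437], [-0.0012, -0.0049, 0], 1]
    - [[0, 0, 0.0437], [-0.0012, -0.0049, 0], 1]
    - [[0, 0, 0.0437], [-0.0012, -0.0049, 0], 1]
    - [[0, 0, 0], [0, 0, 0], 1]

```text
clock: 5.75
eef_pos: [0.4518, -0.1192, 0.1175]
eef_rot: [0.0, 0.983, 0.183, 0.0]
contact_force: [1.0, -0.4, 0.2]
gripper_width: 0.0007
gripper_force: 0.0
```

>>> arm_command:
  series:
    - [[0, 0, 0], [0, 0.03, 0], 1]
    - [[0, 0, 0], [0, 0, -0.06], 1]
    - [[0, 0, 0], [0, 0.06, -0.04], 1]
    - [[0, 0, 0], [0, 0.07, 0], 1]
    - [[0, 0, 0], [0, 0.07, 0], 1]

```text
clock: 6.38
eef_pos: [0.5184, -0.2941, 0.1981]
eef_rot: [0.001, 0.983, 0.183, 0.001]
contact_force: [-0.2, 0.3, 0.2]
gripper_width: 0.0005
gripper_force: 0.0
```

>>> arm_command:
  series:
    - [[0, 0, 0], [0, 0.07, 0], 1]
    - [[0, 0, 0], [0, 0.07, 0], 1]
    - [[0, 0, 0], [0, 0, 0], 1]

```text
clock: 6.75
eef_pos: [0.5578, -0.4001, 0.1961]
eef_rot: [0.0, 0.983, 0.181, 0.0]
contact_force: [-1.0, 0.7, -1.1]
gripper_width: 0.0005
gripper_force: 0.0
```

```bash
python3 - <<'E'
from h import *
a=shot('side','s3.png')['color'][180:265,238:340,::-1]
b=shot('top','t3.png')['color'][155:267,214:324,::-1]
o=np.zeros((450,800,3),np.uint8);o[:407,:400]=cv2.resize(b,(400,407),interpolation=2);o[:333,400:]=cv2.resize(a,(400,333),interpolation=2)
cv2.imwrite('pics/c3.png',o)
E
```

```text
(no output)
```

View pics/c3.png

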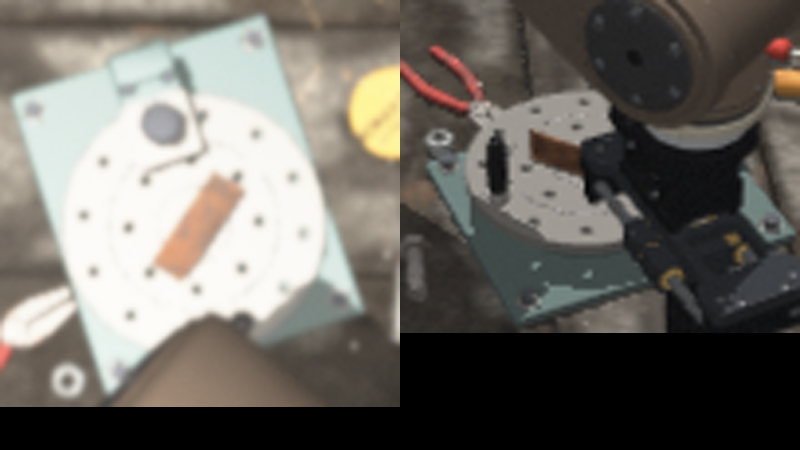

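The disc is almost aligned. Peg in the side crop: top (497,135), base (497,196). The angle iron is still central at (200,227).

```bash
python3 - <<'E'
from h import *
import pickle
cs=pickle.load(open('c0.pkl','rb'));t=cs['top'];s=cs['side']
S=lambda x,y,z:ray(s,238+(x-400)*.255-.4,180+y*.255-.4,z)
C=np.array([.523,-.067])
for p in((497,134,.118),(497,197,.057)):
  v=S(*p);d=v[:2]-C;print(v,np.hypot(*d),(np.arctan2(d[1],d[0])%(2*np.pi))-np.pi-.32)
# polar of disc, top images
th=np.linspace(0,2*np.pi,1440,endpoint=False)
def pol(f):
  im=cv2.cvtColor(cv2.imread(f),cv2.COLOR_BGR2GRAY).astype(np.float32)
  R=np.linspace(.045,.098,54);m=np.array([[proj(t,[C[0]+r*np.cos(a),C[1]+r*np.sin(a),.057]) for a in th] for r in R],np.float32)
  return cv2.remap(im,m[...,0],m[...,1],1)
a=pol('pics/top0.png');b=pol('pics/t3.png')
bad=lambda p:None
hp=lambda p:np.clip(p-cv2.GaussianBlur(p,(0,0),25),-30,10)
A,B=hp(a),hp(b)
ang=(th-.32+np.pi)%(2*np.pi)-np.pi
B[:,(np.abs(ang)<.5)|(np.abs(ang)>2.3)]=0   # guide and arm
best=[(np.sum(np.roll(A,-k,1)*B),k*2*np.pi/1440) for k in range(120,280)]
print(sorted(best)[-4:])
# slot angle in image 0
seg=A[10:45,:].sum(0);k=[i for i in range(1440) if .7<ang[i]<1.15]
w=np.clip(-seg[k]-20,0,None);print('slot0',(w*ang[k]).sum()/w.sum())
E
```

```text
[ 0.44615892 -0.09544667  0.118     ] 0.08193756410891316 0.0345569856578381
[ 0.44356664 -0.10398548  0.057     ] 0.08762182526360587 0.11576443738597081
[(np.float32(2.989383e+06), 0.7723081940074908), (np.float32(3.004696e+06), 0.7853981633974483), (np.float32(3.0070065e+06), 0.7766715171374767), (np.float32(3.0122095e+06), 0.7810348402674625)]
slot0 0.9194438919068354
```

```bash
python3 - <<'E'
from h import *
import pickle
t=pickle.load(open('c0.pkl','rb'))['top']
C=np.array([.523,-.067])
def holes(f):
  g=cv2.cvtColor(cv2.imread(f),cv2.COLOR_BGR2GRAY)
  g=cv2.resize(g,None,fx=4,fy=4,interpolation=2)
  bh=cv2.morphologyEx(g,cv2.MORPH_BLACKHAT,cv2.getStructuringElement(2,(27,27)))
  n,l,st,ce=cv2.connectedComponentsWithStats((bh>35).astype(np.uint8))
  o=[]
  for i in range(1,n):
    p=ray(t,(ce[i][0]+.5)/4-.5,(ce[i][1]+.5)/4-.5,.057)[:2]-C;r=np.hypot(*p)
    if r<.098 and 30<st[i][4]<400:o.append((round(r*1e3,1),round((np.arctan2(p[1],p[0])-.32+np.pi)%(2*np.pi)-np.pi,3),int(st[i][4])))
  return sorted(o,key=lambda a:a[1])
for f in('pics/top0.png','pics/t3.png'):print(holes(f))
E
```

```text
[(np.float64(86.4), np.float64(-2.773), 54), (np.float64(50.6), np.float64(-2.635), 119), (np.float64(50.4), np.float64(-1.825), 101), (np.float64(87.2), np.float64(-1.159), 82), (np.float64(51.3), np.float64(-1.02), 106), (np.float64(88.3), np.float64(-0.635), 101), (np.float64(79.3), np.float64(-0.349), 42), (np.float64(57.4), np.float64(-0.337), 333), (np.float64(89.3), np.float64(0.398), 108), (np.float64(54.0), np.float64(0.401), 284), (np.float64(85.7), np.float64(0.917), 272), (np.float64(67.6), np.float64(0.919), 183), (np.float64(53.6), np.float64(1.295), 106), (np.float64(89.4), np.float64(1.429), 93), (np.float64(88.8), np.float64(1.947), 104), (np.float64(52.8), np.float64(2.059), 105), (np.float64(88.4), np.float64(2.466), 92), (np.float64(49.6), np.float64(2.845), 141), (np.float64(87.6), np.float64(2.985), 64)]
[(np.float64(84.3), np.float64(-2.976), 52), (np.float64(50.6), np.float64(-2.638), 109), (np.float64(86.0), np.float64(-1.965), 39), (np.float64(50.5), np.float64(-1.824), 98), (np.float64(86.6), np.float64(-1.428), 83), (np.float64(51.5), np.float64(-1.026), 95), (np.float64(87.6), np.float64(-0.899), 78), (np.float64(89.5), np.float64(0.654), 91), (np.float64(89.5), np.float64(1.168), 87), (np.float64(53.6), np.float64(1.294), 107), (np.float64(89.2), np.float64(1.684), 91), (np.float64(52.2), np.float64(2.058), 118), (np.float64(88.5), np.float64(2.203), 96), (np.float64(51.6), np.float64(2.843), 99)]
```

```bash
python3 - <<'E'
from scipy.optimize import least_squares as L
import numpy as np
C=np.array([.523,-.067])
def fit(outer,inner,a0):
  P=[C+r/1e3*np.array([np.cos(a+.32),np.sin(a+.32)]) for r,a in outer+inner];P=np.array(P);n=len(outer)
  def model(x):
    o=[]
    for i,p in enumerate(P):
      d=p-x[:2];a=np.arctan2(d[1],d[0]);s=np.pi/6 if i<n else np.pi/4;ph=x[2] if i<n else x[5]
      k=np.round((a-ph)/s);aa=ph+k*s;r=x[3] if i<n else x[4]
      o+=list(d-r*np.array([np.cos(aa),np.sin(aa)]))
    return o
  f=L(model,[*C,a0,.088,.052,a0+.38],x_scale=.01);x=f.x;print(x.round(4),'rms',np.sqrt(np.mean(f.fun**2)));return x
o0=[(87.2,-1.159),(88.3,-.635),(89.3,.398),(89.4,1.429),(88.8,1.947),(88.4,2.466),(87.6,2.985)];i0=[(50.6,-2.635),(50.4,-1.825),(51.3,-1.02),(53.6,1.295),(52.8,2.059)]
o3=[(86.6,-1.428),(87.6,-.899),(89.5,.654),(89.5,1.168),(89.2,1.684),(88.5,2.203)];i3=[(50.6,-2.638),(50.5,-1.824),(51.5,-1.026),(53.6,1.294),(52.2,2.058),(51.6,2.843)]
x0=fit(o0,i0,.917+.32);x3=fit(o3,i3,.13+.32)
for h in((.5935,-.0439),):
  d=np.array(h)-x0[:2];print('head dir',np.hypot(*d),np.arctan2(d[1],d[0]))
sl=np.array([.5482,.0053])-x0[:2];print('slot0 dir',np.arctan2(sl[1],sl[0]))
E
```

```text
[ 0.5235 -0.0654  1.2342  0.0881  0.052   1.6252] rms 0.00020161069273697362
[ 0.5236 -0.0654  0.4474  0.0879  0.052   0.8373] rms 0.00014783697141137214
head dir 0.07321355977841527 0.2974505380861851
slot0 dir 1.2345209418777214
```

>>> arm_command:
  series:
    - [[0, 0, 0], [0, -0.0703, 0], 1]
    - [[0, 0, 0], [0, -0.0703, 0], 1]
    - [[0, 0, 0], [0, -0.0703, 0], 1]
    - [[0, 0, 0], [0, -0.0703, 0], 1]
    - [[0, 0, 0], [0, -0.0703, 0], 1]

```text
clock: 7.48
eef_pos: [0.4557, -0.1308, 0.1977]
eef_rot: [0.0, 0.983, 0.183, 0.0]
contact_force: [0.5, -0.1, 0.6]
gripper_width: 0.0006
gripper_force: 0.0
```

>>> arm_command:
  series:
    - [[0, 0, 0], [0, 0, 0], 1]
    - [[0, 0, 0], [0, 0, 0.049], 1]
    - [[0, 0, 0], [0, 0, 0.049], 1]
    - [[0, 0, 0], [0, 0, 0], 1]
    - [[0, 0, 0], [0, 0, 0], 1]

```text
clock: 8.1
eef_pos: [0.4575, -0.1334, 0.1199]
eef_rot: [0.0, 0.983, 0.182, 0.0]
contact_force: [0.7, -0.2, 0.3]
gripper_width: 0.0001
gripper_force: 0.0
```

>>> arm_command:
  series:
    - [[0, 0, 0], [0, -0.0082, 0], 1]
    - [[0, 0, 0], [0, -0.0082, 0], 1]
    - [[0, 0, 0], [0, -0.0082, 0], 1]
    - [[0, 0, 0], [0, -0.0082, 0], 1]
    - [[0, 0, 0], [0, 0, 0], 1]

```text
clock: 8.72
eef_pos: [0.4473, -0.1079, 0.1189]
eef_rot: [-0.0, 0.983, 0.182, -0.0]
contact_force: [0.5, 0.3, 0.7]
gripper_width: 0.0007
gripper_force: 0.0
```

>>> arm_command:
  series:
    - [[0, 0, 0], [0, 0.03, 0], 1]
    - [[0, 0, 0], [0, 0, -0.06], 1]
    - [[0, 0, 0], [0, 0.06, -0.04], 1]
    - [[0, 0, 0], [0, 0.07, 0], 1]
    - [[0, 0, 0], [0, 0.07, 0], 1]

```text
clock: 9.35
eef_pos: [0.5142, -0.2834, 0.1995]
eef_rot: [0.0, 0.983, 0.182, 0.001]
contact_force: [0.2, 0.4, -0.7]
gripper_width: 0.0008
gripper_force: 0.0
```

>>> arm_command:
  series:
    - [[0, 0, 0], [0, 0.07, 0], 1]
    - [[0, 0, 0], [0, 0.07, 0], 1]
    - [[0, 0, 0], [0, 0, 0], 1]

```text
clock: 9.72
eef_pos: [0.5537, -0.3894, 0.1976]
eef_rot: [0.0, 0.984, 0.181, 0.0]
contact_force: [-0.2, 0.7, -0.2]
gripper_width: 0.0005
gripper_force: 0.0
```

```bash
python3 - <<'E'
from h import *
import pickle
from scipy.optimize import least_squares as L
b=shot('top','t4.png')['color'][155:267,214:324,::-1]
cv2.imwrite('pics/c4.png',cv2.resize(b,(550,560),interpolation=2))
t=pickle.load(open('c0.pkl','rb'))['top'];C=np.array([.5235,-.0654])
g=cv2.resize(cv2.cvtColor(cv2.imread('pics/t4.png'),cv2.COLOR_BGR2GRAY),None,fx=4,fy=4,interpolation=2)
bh=cv2.morphologyEx(g,cv2.MORPH_BLACKHAT,cv2.getStructuringElement(2,(27,27)))
n,l,st,ce=cv2.connectedComponentsWithStats((bh>35).astype(np.uint8))
for i in range(1,n):
    p=ray(t,(ce[i][0]+.5)/4-.5,(ce[i][1]+.5)/4-.5,.057)[:2]-C;r=np.hypot(*p);a=np.arctan2(p[1],p[0])
    s=np.pi/6 if r>.07 else np.pi/4; off=0 if r>.07 else .39
    if 30<st[i][4]<400 and (.086<r<.090 or .05<r<.054):print(round(r,4),round(a,3),'slot dir',round((a-off-.32+s/2)%s-s/2+.32,3))
print(arm.sense()['eef_pos'])
E
```

```text
0.0882 -0.228 slot dir 0.295
0.0882 -0.745 slot dir 0.303
0.088 0.816 slot dir 0.293
0.0517 -0.879 slot dir 0.301
0.0878 -1.266 slot dir 0.304
0.0878 1.343 slot dir 0.296
0.0521 1.469 slot dir 0.294
0.0521 -1.671 slot dir 0.295
0.088 1.866 slot dir 0.296
0.0503 2.26 slot dir 0.299
0.0523 -2.451 slot dir 0.3
0.052 3.042 slot dir 0.296
0.088 2.391 slot dir 0.297
[ 0.55319742 -0.38725054  0.19763472]
```

View pics/c4.png

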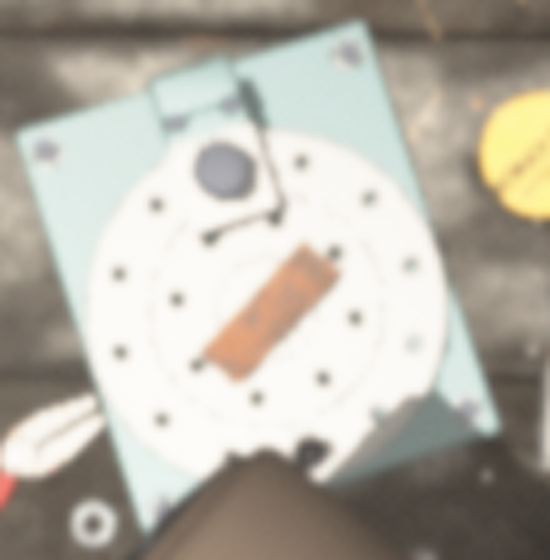

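The slot direction is 0.297 and the turntable yaw is 0.30 to 0.32, so the disc is aligned. Next I press the bar.

>>> arm_command:
  series:
    - [[0, 0, 0], [0.0334, -0.0641, 0], 1]
    - [[0, 0, 0], [0.0334, -0.0641, 0], 1]
    - [[0, 0, 0], [0.0334, -0.0641, 0], 1]
    - [[0, 0, 0], [0.0334, -0.0641, 0], 1]
    - [[0, 0, 0], [0.0334, -0.0641, 0], 1]

```text
clock: 10.4
eef_pos: [0.586, -0.0955, 0.1991]
eef_rot: [-0.0, 0.983, 0.182, 0.0]
contact_force: [1.0, 0.2, -0.3]
gripper_width: 0.0005
gripper_force: 0.0
```

>>> arm_command:
  series:
    - [[0, 0, 0], [0.0334, -0.0641, 0], 1]
    - [[0, 0, 0], [0, 0, 0], 1]
    - [[0, 0, 0], [0, 0, 0], 1]
    - [[0, 0, 0], [0, 0, 0], 1]

```text
clock: 10.9
eef_pos: [0.5929, -0.0413, 0.1988]
eef_rot: [0.0, 0.983, 0.182, -0.0]
contact_force: [-0.1, -0.7, 0.2]
gripper_width: 0.0006
gripper_force: 0.0
```

>>> arm_command:
  series:
    - [[0, 0, 0], [0, 0.003, 0.012], 1]
    - [[0, 0, 0], [0, 0, 0.012], 1]
    - [[0, 0, 0], [0, 0, 0.008], 1]
    - [[0, 0, 0], [0, 0, 0.006], 1]
    - [[0, 0, 0], [0, 0, 0], 1]

```text
clock: 11.52
eef_pos: [0.5939, -0.0424, 0.1681]
eef_rot: [-0.0, 0.983, 0.182, -0.0]
contact_force: [-0.3, 0.1, 0.9]
gripper_width: 0.0005
gripper_force: 0.0
```

>>> arm_command:
  series:
    - [[0, 0, 0], [0, 0, 0.006], 1]
    - [[0, 0, 0], [0, 0, 0.006], 1]
    - [[0, 0, 0], [0, 0, 0], 1]

```text
clock: 11.9
eef_pos: [0.5943, -0.0424, 0.1588]
eef_rot: [0.0, 0.983, 0.182, 0.001]
contact_force: [1.0, 0.8, 1.2]
gripper_width: 0.0007
gripper_force: 0.6
```

>>> arm_command:
  series:
    - [[0, 0, 0], [0, 0, 0.006], 1]
    - [[0, 0, 0], [0, 0, 0.006], 1]
    - [[0, 0, 0], [0, 0, 0.006], 1]

```text
clock: 12.28
eef_pos: [0.5944, -0.0424, 0.1447]
eef_rot: [0.0, 0.983, 0.182, 0.001]
contact_force: [-0.3, 0.3, 6.7]
gripper_width: 0.0006
gripper_force: 3.0
```

>>> arm_command:
  series:
    - [[0, 0, 0], [0, 0, 0.005], 1]
    - [[0, 0, 0], [0, 0, 0.002], 1]
    - [[0, 0, 0], [0, 0, 0], 1]

```text
clock: 12.65
eef_pos: [0.5944, -0.0424, 0.1394]
eef_rot: [0.0, 0.983, 0.182, 0.001]
contact_force: [-0.4, 0.4, 8.6]
gripper_width: 0.0008
gripper_force: 4.0
```

>>> arm_command:
  series:
    - [[0, 0, 0], [0, 0, 0.001], 1]
    - [[0, 0, 0], [0, 0, 0.001], 1]
    - [[0, 0, 0], [0, 0, 0], 1]

```text
clock: 13.02
eef_pos: [0.5946, -0.0423, 0.1392]
eef_rot: [0.0, 0.983, 0.182, 0.001]
contact_force: [-4.3, 0.6, 21.4]
gripper_width: 0.0004
gripper_force: 10.6
```

The bar is on its stop: 21 N with no further travel, at tip height 0.114. Now I retreat and check.

>>> arm_command:
  series:
    - [[0, 0, 0], [0, 0, -0.02], 1]
    - [[0, 0, 0], [0, 0, -0.06], 1]
    - [[0, 0, 0], [0, 0, -0.06], 1]
    - [[0, 0, 0], [-0.0334, 0.0641, 0], 1]
    - [[0, 0, 0], [-0.0334, 0.0641, 0], 1]

```text
clock: 13.65
eef_pos: [0.5807, -0.1581, 0.2501]
eef_rot: [0.0, 0.983, 0.183, 0.0]
contact_force: [-0.5, -0.7, 0.1]
gripper_width: 0.0004
gripper_force: 0.0
```

>>> arm_command:
  series:
    - [[0, 0, 0], [-0.0334, 0.0641, 0], 1]
    - [[0, 0, 0], [-0.0334, 0.0641, 0], 1]
    - [[0, 0, 0], [-0.0334, 0.0641, 0], 1]
    - [[0, 0, 0], [-0.0334, 0.0641, 0], 1]
    - [[0, 0, 0], [-0.0334, 0.0641, 0], 1]

```text
clock: 14.28
eef_pos: [0.5474, -0.4463, 0.2493]
eef_rot: [-0.0, 0.983, 0.182, -0.0]
contact_force: [0.7, 0.3, 0.4]
gripper_width: 0.0004
gripper_force: 0.0
```

>>> arm_command:
  series:
    - [[0, 0, 0], [-0.0334, 0.0641, 0], 1]
    - [[0, 0, 0], [0, 0, 0], 1]
    - [[0, 0, 0], [0, 0, 0], 1]
    - [[0, 0, 0], [0, 0, 0], 1]

```text
clock: 14.78
eef_pos: [0.5419, -0.5007, 0.2496]
eef_rot: [-0.0, 0.983, 0.183, 0.0]
contact_force: [-0.1, 0.6, -0.8]
gripper_width: 0.0004
gripper_force: 0.0
```

```bash
python3 - <<'E'
from h import *
a=shot('side','s5.png')['color'][180:265,238:340,::-1]
b=shot('top','t5.png')['color'][155:267,214:324,::-1]
o=np.zeros((450,800,3),np.uint8);o[:407,:400]=cv2.resize(b,(400,407),interpolation=2);o[:333,400:]=cv2.resize(a,(400,333),interpolation=2)
cv2.imwrite('pics/c5.png',o)
E
```

```text
(no output)
```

View pics/c5.png

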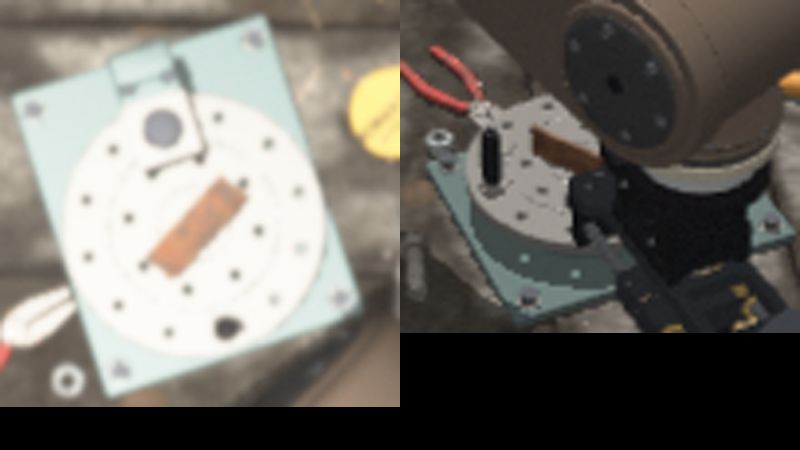

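The bar head is down at (163,128), the peg sits opposite it at (228,327), and the angle iron is central at (197,227). The tools are unmoved and the arm is clear.

```bash
python3 -c "
from bench import order;print(order.close_job())"
```

```text
the job is handed in; nothing more can be done
None
```

The turntable is locked: the slot is under the bar, the bar is pressed onto its stop, the angle iron is still in the middle and the arm is clear; I handed the job in at about 15 s and got no verdict back.

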